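# Load the tube shaker and shift its drive lever past the lockout

### The job

Take the orange-capped tube from the white rack and press it sideways into the two blue spring clips on the shaker's sloping deck, midway along the clips, until it has snapped fully home in both. Then put the shaker in gear: lift the yellow lockout collar on the drive lever, push the lever from the red (park) side past the blocked part of the gate as far as it goes on the green (run) side, and let the collar drop fully back down so that the lever is locked there. Leave the blue-capped tube and the other things on the bench where they are.

Things in the scene. Friction and masses are not known exactly. Their poses are not given: they have to be found in the camera images.
- tube_orange: The tube to load: rigid sealed cream tube, orange cap; 150 mm long, 28 mm diameter (cap 33 mm, last 18 mm at the +y end), about 75 g. Origin on its axis at mid-length, y along the tube to the cap. It starts level in the rack, axis 45 mm above the bench. The cap may end at either end of the clips.
- tube_blue: An identical tube with a blue cap in the rack's other place, 90 mm away (axis to axis). Leave it alone. Which tube is in which place varies.
- rack: Fixed white rack, 200 (x) by 120 (y) by 45 mm, two tube places at x = +45 and -45 mm, tubes along y. Each has two V-rests (12 mm wide) at y = +42 and -42 mm; between them the tube's middle is free, over a 10 mm base. Origin: centre of its underside.
- shaker: Fixed white wedge-shaped tube shaker, 360 mm wide (y), whose deck slopes 32 degrees down to its front (its -x side). Origin: centre of its underside. A 20 mm round steel guard bar runs along y at x = -5 mm, z = 326 mm, over the lever (on two end posts at y = +188 and -188 mm): a gripper coming straight down on the collar hits it, one tilted to the deck's normal passes.
- clip_seat (a point): Where the tube's mid-length axis point is when home, 42 mm above the deck. z: the deck's outward normal (press the tube in along -z); y: along the tube's final axis; x: up the slope. Clips (14 mm wide) stand at y = +36 and -36 mm; between them is only a 4 mm high rail. Their sprung lips meet the tube about 19 mm above home, are widest at 9 mm; pressing in takes about 8 to 20 N. Seats stop it at home.
- lever_pivot (a point): Point on the drive lever's hinge axis, 30 mm under the deck surface; axes as clip_seat (z deck normal, x up the slope = hinge axis, y across the deck). The lever stands along z when joint lever is 0.42, leans to +y (red dot, park) below that and to -y (green dot, run) above.
- collar_grip (a point): On the lever's axis in the yellow lockout collar, 110 mm from the pivot when down, 12 mm under the collar's top; moves with it. z: outwards along the lever, x: along the hinge axis. Collar: 32 mm diameter, 41 mm long, below it a 44 mm flange 5 mm thick. Beyond it the 12 mm rod ends in a 22 mm black knob, its end 40 mm outside this point (26 mm with the collar up).
- collar (a joint): Lift of the lockout collar along the lever: 0 (down) to 0.014 m (up at its stop). A spring pushes it down with 4 N (down) to 6 N (up). It must be lifted at least 11 mm for its cross pin to clear the blocked part of the gate. Let go, it springs down wherever a notch is under it.
- lever (a joint): Drive lever angle, rad, from park (0) to run. It stays where left; about 1 N at the collar turns it. Collar down, it is blocked at about 0.11; with the collar up it passes; the run notch begins at about 0.53 and a wall stops it at about 0.59. The gate is adjustable: these three shift together by up to 0.05 either way each time, unmeasured, so push until it is felt to stop.
- dishes: Bystander: stack of three petri dishes, 90 mm diameter, 43 mm high. Origin at the centre of its underside.
- bottle: Bystander: glass bottle with a purple cap, 72 mm diameter, 150 mm high. Origin at the centre of its underside.
- beaker: Bystander: glass beaker, 64 mm diameter, 90 mm high. Origin at the centre of its underside.
- marker: Bystander: green marker pen lying on the bench, 134 mm long, 14 mm diameter. Origin under its middle.
There are look-alikes about, which are no part of the job. What is shaped like the tube_orange but black, brown or turquoise is not meant.

How it is judged:
By the outcome, as a careful person would: the job done as asked, in the order asked, and still so for the second after the job is handed in, with the robot touching nothing.
It also fails if it takes over 45 s, if anything falls off the work surface, if the arm or the gripper's body presses on something with over 40 N, if the wrist force passes 120 N, or if a joint passes its speed limit or range.

### The arm

A 7-joint arm with a two-finger parallel gripper is mounted at the origin on the work surface. World frame = base frame: x ahead of the robot, y to its left, z up, the work surface at z = 0. Lengths are in m, angles in rad, forces in N, time in s.
With the tool pointing down it reaches from about 0.425 to 0.875 m from the base axis. Payload 9.9 kg.
Tool frame: the origin (TCP) lies midway between the tips of the shut fingers; the grasp point (between the pads) lies 19 mm behind it; z points along the fingers, y is the line along which they close (so a half turn about z gives the same grasp; the last joint's range is limited). The gripper opens to 85 mm and grips with 20 to 120 N. Pads are 22 mm wide; open, the fingers measure 114 mm over their backs; the gripper's body (76 mm by 85 mm) begins 54 mm behind the grasp point. The pads swing forward as they close: fully open they stand 13 mm farther back than shut.
Start: joints at [-1.31, 0.576, 0.025, 1.437, -0.015, 1.129, -0.057], TCP at [0.228, 0.635, 0.231] pointing down, gripper open.
Joint ranges: [-2.76, 2.76], [-0.34, 2.15], [-1.52, 1.57], [0.19, 2.46], [-1.09, 4.23], [0.17, 1.99], [-2.82, 2.82]. Speed limits (rad/s): [2.22, 2.22, 3.01, 3.01, 3.14, 3.14, 3.14].

### API

Orientations are given as a unit quaternion [x, y, z, w].
In Python, from workcell import * gives the robot as it stands.
- The arm moves only by the tool servo_tool, never from a script. Its argument "deltas" is a list of rows, each a list of 7 numbers: the closure, from 0 (fully open) to 1 (shut), then the shift along the tool's x, y, z in mm, then the turn, a rotation vector about the tool's x, y, z in rad. In form: [[gripper, dx, dy, dz, ax, ay, az], ...]. A call has exactly 5 rows; each row is the pose to reach, as a shift and turn from the pose commanded when the call began, along the tool's axes at that moment; what a row does not reach only later rows make up. A row lasts 1/12 s, in which the tool goes at most 41.7 mm and 7.16 degrees, less where a joint would pass 70% of its speed; a pose out of reach is approached as far as the arm can. A call with a gripper value outside its range is refused whole. The fingers move at their own pace and stop on an object; "newtons" is the grip in N (left out, the last holds). Time passes only in rows, so rows that repeat a pose let the fingers close, or fill a call up. It gives the time, the measured TCP pose, the force, the opening and the grip force at its end, in the units of the state.
- read_state(): the state, without advancing time (a new reading comes with each control period).
- camera(name): name is "scene" or "top" or "wrist"; returns a dict with "frame" (400x640x3 uint8, blue, green, red), "range_z" (400x640 float32, m along the optical axis (not along the pixel's ray), 0 where there is no reading), "fx", "fy", "cx", "cy" (pixels), "world_to_cam" (4x4, takes a point from world to camera coordinates). Camera axes: x right, y down, z forward; pixel columns grow to the right and rows downward; lengths in m; the calibration is good to about 2 mm. A picture is of the moment at which its call begins.
- hand_in(): hands the job in; it is judged then, once.
The state is a dict: "t": time; "qpos": joint angles; "joint_vel": joint speeds; "effort": joint torques, N m; "eef_pos": TCP position; "tcp_rot": TCP orientation; "contact_force": force on the tool from outside, world axes, zero at the start; "torque": the same for the moment, N m; "opening": opening from 0.0 (shut) to 1.0 (fully open); "grip_force": force on a finger pad.
Only numpy, scipy, OpenCV 4.12 (cv2) and the standard library are available. Lean on these libraries where they do the work, as an engineer would, in place of code of your own. Each camera call takes 0.05 s, during which the arm holds its last target. There are 200 camera calls.

## Working session

There is one attempt and no reset: what is moved stays moved. The work goes in short steps, Python scripts to look and compute and a tool call to move; the robot and the scene stay as the last step left them, time stands still between calls to the robot, and variables do not carry over. Pictures are saved under pics/ and viewed, at most 10 in all, crops included, and the job is handed in when it is done.

Besides the shell and the picture viewer there is one more tool, called after "Call:" as a command line: name --pt "numbers of a row" for each row, then --argument value for the rest. servo_tool: Moves the arm, as the interface text tells. Its arguments: {"type":"object","properties":{"deltas":{"type":"array"},"newtons":{"type":"number"}},"required":["deltas"]}

```bash
ls; mkdir -p pics; python3 - <<'E'
from workcell import *
import cv2,numpy as np
s=read_state();print(s)
for n in ("scene","top"):
    c=camera(n);cv2.imwrite(f"pics/{n}0.png",c["frame"]);np.savez(f"/tmp/{n}0.npz",**c)
    print(n,c["fx"],c["fy"],c["cx"],c["cy"],np.round(c["world_to_cam"],3).tolist())
E
```

```text
pics
{'t': 0.0, 'qpos': array([-1.30981295,  0.57655609,  0.02484203,  1.43791564, -0.01499624,
        1.12902823, -0.05649424]), 'joint_vel': array([ 5.08664802e-04,  1.91507856e-03, -1.00793447e-03,  6.19495139e-04,
       -6.92056847e-04,  1.17998955e-03, -9.04378774e-05]), 'effort': array([ 2.28153644e-04, -7.65787411e+01,  2.25051530e+00, -2.85970509e+01,
        1.52649143e-02,  1.29300993e-02, -1.19905877e-06]), 'eef_pos': array([0.22798233, 0.6348358 , 0.23042382]), 'tcp_rot': array([ 1.71517783e-01,  9.85180648e-01, -8.55354126e-04, -1.01572404e-04]), 'contact_force': array([ 0.46637311, -0.39893956,  0.23712882]), 'torque': array([-0.00894098, -0.03852112,  0.01259017]), 'grip_force': 0.0, 'opening': 0.9999113903608667}
scene 374.7334066714566 374.7334066714566 325.03041730268166 204.78968822983398 [[-0.142, 0.99, 0.004, -0.027], [0.631, 0.094, -0.77, -0.253], [-0.763, -0.107, -0.638, 1.565], [0.0, 0.0, 0.0, 1.0]]
top 375.6945009275881 375.6945009275881 317.76116453181254 200.1872759419728 [[0.019, -1.0, 0.014, 0.079], [-0.984, -0.021, -0.175, 0.539], [0.175, -0.01, -0.984, 0.901], [0.0, 0.0, 0.0, 1.0]]
```

View pics/scene0.png

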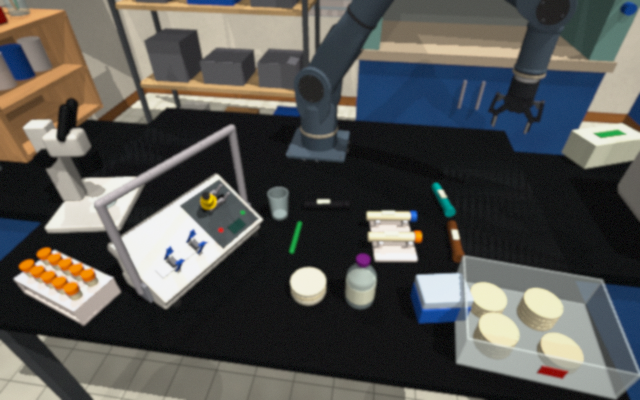

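View pics/top0.png

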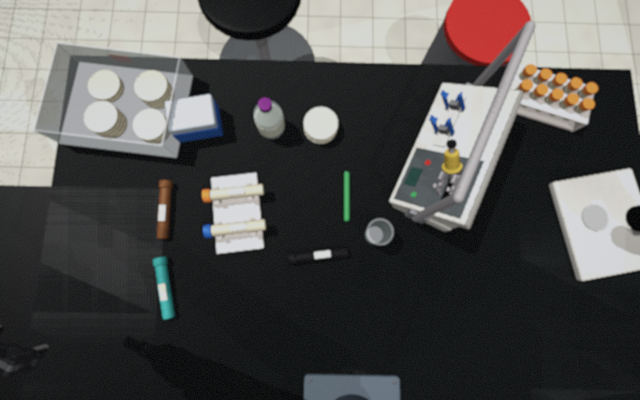

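The top view shows these candidates:
- **Rack tubes:** the orange cap is at (208,195) in the white rack, and the blue cap is at (210,231).
- **Look-alikes:** brown tube (165,210), turquoise (164,288), black (320,256), and orange-capped vials in another rack (560,90).
- **Shaker:** clips at (453,101) and (441,126), yellow collar at (452,158), red dot at (428,162), green dot at (414,194).

I choose the tube at (208–263,190), as its cap is orange, its body is cream and it sits in the white rack. I'll check that in a crop.

```bash
cat > h.py <<'E'
import numpy as np,cv2
from scipy.spatial.transform import Rotation as R
def load(f): return dict(np.load(f))
def P(c):  # world points per pixel from depth
    v,u=np.mgrid[0:400,0:640]; z=c["range_z"]
    p=np.stack([(u-c["cx"])/c["fx"]*z,(v-c["cy"])/c["fy"]*z,z],-1)
    T=c["world_to_cam"]; return (p-T[:3,3])@T[:3,:3]
def ray(c,u,v):
    T=c["world_to_cam"];d=np.array([(u-c["cx"])/c["fx"],(v-c["cy"])/c["fy"],1])@T[:3,:3]
    return -T[:3,:3].T@T[:3,3],d/np.linalg.norm(d)
def at_z(c,u,v,z):
    o,d=ray(c,u,v);return o+d*(z-o[2])/d[2]
def proj(c,p):
    T=c["world_to_cam"];q=T[:3,:3]@p+T[:3,3];return np.array([c["fx"]*q[0]/q[2]+c["cx"],c["fy"]*q[1]/q[2]+c["cy"]])
def blobs(c,lo,hi,box,amin=6):
    m=cv2.inRange(cv2.cvtColor(c["frame"],cv2.COLOR_BGR2HSV),np.array(lo),np.array(hi))
    x0,y0,x1,y1=box;k=np.zeros_like(m);k[y0:y1,x0:x1]=m[y0:y1,x0:x1]
    n,l,s,ce=cv2.connectedComponentsWithStats(k)
    return [(ce[i],s[i,4],l==i) for i in range(1,n) if s[i,4]>=amin]
E
python3 - <<'E'
from h import *
t=load("/tmp/top0.npz");s=load("/tmp/scene0.npz")
def crop(c,x,y,w,h): return cv2.resize(c["frame"][y:y+h,x:x+w],(400,300),interpolation=cv2.INTER_CUBIC)
im=np.vstack([np.hstack([crop(t,380,70,160,120),crop(t,195,165,80,60)]),np.hstack([crop(s,140,165,140,105),crop(t,395,130,100,75)])])
cv2.imwrite("pics/crops.png",im)
boxes={"top":(395,80,480,220),"scene":(150,170,270,290)}
for n,c in (("top",t),("scene",s)):
    p=P(c)
    for nm,lo,hi,b in (("blueclip",(105,120,40),(125,255,255),boxes[n]),("yellow",(20,120,80),(35,255,255),boxes[n]),("red",(170,120,80),(180,255,255),boxes[n]),("red2",(0,150,80),(6,255,255),boxes[n]),("green",(45,100,40),(80,255,255),boxes[n]),
      ("orange",(7,150,120),(18,255,255),(195,165,275,255) if n=="top" else (360,200,430,265)),("bluecap",(105,120,60),(125,255,255),(195,165,275,255) if n=="top" else (360,200,430,265)),("cream",(12,25,130),(35,110,255),(195,165,275,255) if n=="top" else (360,200,430,265))):
        for ce,a,m in blobs(c,lo,hi,b):
            q=p[m&(c["range_z"]>0)]
            print(n,nm,np.round(ce,1),a,np.round(np.median(q,0),4),np.round(q.min(0),3),np.round(q.max(0),3))
E
```

```text
top blueclip [444.6  97.3] 39 [ 0.79   -0.2163  0.1216] [ 0.782 -0.236  0.079] [ 0.8   -0.207  0.128]
top blueclip [460.4 100.9] 47 [ 0.7741 -0.249   0.1337] [ 0.766 -0.266  0.105] [ 0.781 -0.237  0.155]
top blueclip [433.6 121.9] 41 [ 0.7252 -0.1868  0.1223] [ 0.717 -0.205  0.08 ] [ 0.737 -0.178  0.128]
top blueclip [449.3 126. ] 48 [ 0.7094 -0.2191  0.1325] [ 0.699 -0.235  0.107] [ 0.719 -0.207  0.153]
top yellow [451.6 162.7] 338 [ 0.6055 -0.2033  0.1749] [ 0.585 -0.246  0.115] [ 0.634 -0.185  0.196]
top red2 [427.2 162.2] 19 [ 0.634  -0.1797  0.0794] [ 0.628 -0.184  0.075] [ 0.64  -0.175  0.083]
top green [413.1 194. ] 24 [ 0.5522 -0.1429  0.0798] [ 0.547 -0.15   0.076] [ 0.558 -0.138  0.084]
top orange [205.2 195.2] 90 [0.5422 0.371  0.0566] [ 0.528  0.36  -0.003] [0.571 0.4   0.063]
top bluecap [206.2 230.9] 122 [0.4532 0.3637 0.0562] [ 0.437  0.351 -0.005] [0.48  0.391 0.063]
top cream [237.4 193.8] 254 [0.5458 0.2859 0.0534] [ 0.532  0.23  -0.001] [0.587 0.377 0.06 ]
top cream [216.  189.5] 8 [0.5587 0.3471 0.0517] [0.557 0.342 0.041] [0.562 0.352 0.055]
top cream [255.8 221.
[... 763 characters left out ...]
181  0.211]
scene red2 [220.2 229.5] 18 [ 0.636  -0.1788  0.0805] [ 0.627 -0.185  0.077] [ 0.641 -0.173  0.086]
scene green [242.2 212.1] 23 [ 0.554  -0.1416  0.0797] [ 0.545 -0.148  0.074] [ 0.56  -0.134  0.085]
scene orange [417.6 236.2] 63 [0.5552 0.3741 0.0511] [ 0.465  0.363 -0.002] [0.563 0.397 0.062]
scene bluecap [413.9 215.3] 79 [0.4599 0.368  0.0521] [ 0.371  0.354 -0.001] [0.475 0.387 0.064]
scene cream [389.1 230.2] 1000 [0.5354 0.2928 0.0421] [ 0.389  0.224 -0.002] [0.586 0.372 0.062]
scene cream [401.2 211.9] 45 [0.4584 0.3293 0.058 ] [ 0.379  0.305 -0.004] [0.466 0.358 0.061]
scene cream [409.5 261. ] 8 [6.025e-01 3.563e-01 5.000e-04] [ 0.6    0.346 -0.001] [0.604 0.366 0.002]
```

View pics/crops.png

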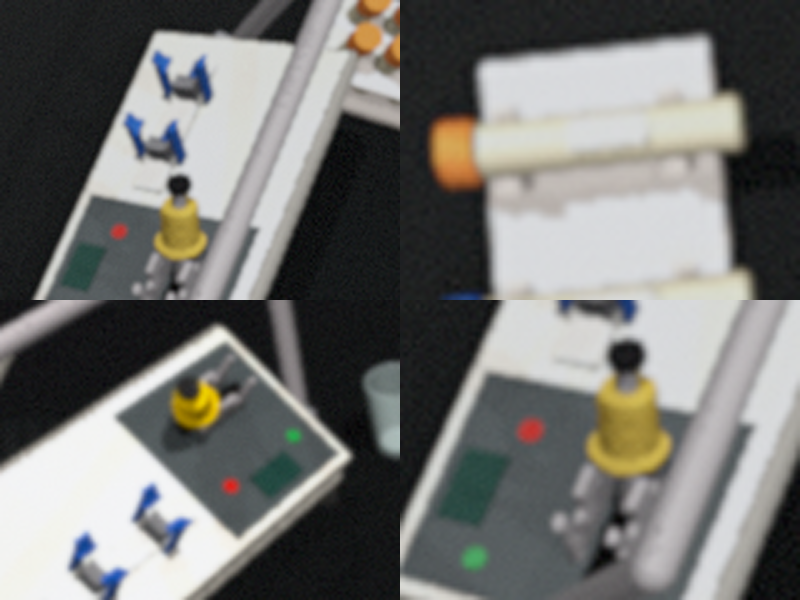

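The crops confirm it: the cream tube with the orange cap sits in the upper rack place, cap to the left (world +y). The lever leans to the red side, with the collar below the black knob. Next I measure the shaker frame, clips, lever and tube.

```bash
cat > m.py <<'E'
from h import *
from scipy.optimize import least_squares
t=load("/tmp/top0.npz");s=load("/tmp/scene0.npz")
pt,ps=P(t),P(s)
# deck plane: white deck region + panel
def region(c,p,poly):
    m=np.zeros((400,640),np.uint8);cv2.fillPoly(m,[np.array(poly)],1);return p[(m>0)&(c["range_z"]>0)]
dk=[]
for n,c,p,poly in (("top",t,pt,[(442,92),(480,95),(470,125),(430,145),(415,150)]),("scene",s,ps,[(125,255),(170,215),(195,250),(228,250),(165,292)])):
    q=region(c,p,poly)
    for _ in range(6):
        m=np.median(q,0) if _==0 else q.mean(0); w=np.linalg.svd(q-q.mean(0),full_matrices=False)[2][2];w*=np.sign(w[2])
        r=(q-q.mean(0))@w; 
        q=q[np.abs(r-np.median(r))<max(.003,1.5*np.median(abs(r)))]
    print(n,"deck n",w.round(4),"tilt",np.degrees(np.arccos(w[2])).round(2),"az",np.degrees(np.arctan2(w[1],w[0])).round(2),len(q),q.mean(0).round(4),"std",r.std().round(4)); dk.append((w,q.mean(0)))
# y direction from lips + dots
clipt=[b for b in blobs(t,(105,120,40),(125,255,255),(395,80,480,220))]
clips_=[b for b in blobs(s,(105,120,40),(125,255,255),(150,170,270,290))]
yd=np.array([.0648+.0647,-.0295-.0299]);print("az from clips",np.degrees(np.arctan2(yd[1],yd[0])))
for n,c,p,(w,q0) in (("top",t,pt,dk[0]),("scene",s,ps,dk[1])):
    az=np.arctan2(w[1],w[0])-np.pi/2
    print(n,"y az from normal",np.degrees(az))
E
python3 m.py
python3 - <<'E'
from h import *
for n,bx in (("top",(200,180,270,212)),("scene",(360,222,425,250))):
    c=load(f"/tmp/{n}0.npz");p=P(c);x0,y0,x1,y1=bx
    q=p[y0:y1,x0:x1].reshape(-1,3);q=q[(q[:,2]>.048)&(q[:,2]<.07)]
    # tube crest points: fit line in xy
    q=q[(q[:,0]>.52)&(q[:,0]<.58)]
    d=np.linalg.svd((q-q.mean(0))[:,:2],full_matrices=False)[2][0];d*=np.sign(d[1])
    a=(q[:,:2]-q[:,:2].mean(0))@d
    e=np.array([d[1],-d[0]]);b=(q[:,:2]-q[:,:2].mean(0))@e
    print(n,len(q),"mean",q.mean(0).round(4),"dir",d.round(4),"ends",np.percentile(a,[0,1,99,100]).round(4),"b",np.percentile(b,[1,99]).round(4),"ztop",np.percentile(q[:,2],90))
    hi=q[q[:,2]>.055]; f=np.polyfit(hi[:,1],hi[:,0],1);print("crest x=",f.round(4))
    mid=q[:,:2].mean(0)+d*(a.min()+a.max())/2;print("mid",mid.round(4))
E
```

```text
top deck n [0.2281 0.4857 0.8439] tilt 32.45 az 64.85 1133 [ 0.7517 -0.239   0.0804] std 0.0013
scene deck n [0.2134 0.4806 0.8506] tilt 31.73 az 66.06 2559 [ 0.7568 -0.2656  0.0966] std 0.0014
az from clips -24.640320609970615
top y az from normal -25.154117658966715
scene y az from normal -23.94262322387053
top 630 mean [0.5512 0.307  0.0559] dir [-0.1408  0.99  ] ends [-0.0767 -0.0754  0.0715  0.073 ] b [-0.013   0.0146] ztop 0.059826858519634755
crest x= [-0.1412  0.5954]
mid [0.5515 0.3052]
scene 400 mean [0.5598 0.3107 0.0562] dir [-0.1334  0.9911] ends [-0.0765 -0.0762  0.0711  0.0722] b [-0.0138  0.0096] ztop 0.060366250402297296
crest x= [-0.1427  0.6012]
mid [0.5601 0.3086]
```

```bash
cat > m2.py <<'E'
from h import *
from scipy.optimize import least_squares
az=np.radians(-24.6)
ys=np.array([np.cos(az),np.sin(az),0]);xh=np.array([ys[1],-ys[0],0]);th=np.radians(32)
zs=-np.sin(th)*xh+np.array([0,0,np.cos(th)]);xs=np.cross(ys,zs)
S=np.c_[xs,ys,zs]  # shaker deck axes in world
if __name__=="__main__":
  print(S.round(4).tolist(), R.from_matrix(S).as_quat())
  O=np.array([.75,-.215,.0]);
  for n,poly in (("top",[(442,92),(480,95),(470,125),(430,145),(415,150)]),("scene",[(125,255),(170,215),(195,250),(228,250),(165,292)])):
    c=load(f"/tmp/{n}0.npz");p=P(c);ok=c["range_z"]>0
    m=np.zeros((400,640),np.uint8);cv2.fillPoly(m,[np.array(poly)],1)
    h=(p[(m>0)&ok])@zs;hd=np.median(h);h=h[abs(h-hd)<.004];hd=h.mean();print(n,"deck height along zs",hd.round(4))
    bx=(395,80,480,220) if n=="top" else (150,170,270,290)
    for ce,a,mm in blobs(c,(100,90,30),(128,255,255),bx):
      q=(p[mm&ok])@S-[0,0,hd];q=q[(q[:,2]>-.01)]
      print("clip",np.round(ce,1),a,"x",np.percentile(q[:,0],[2,50,98]).round(4),"y",np.percentile(q[:,1],[2,50,98]).round(4),"z",np.percentile(q[:,2],[2,50,98]).round(4))
    for nm,lo,hi in (("red",(0,150,80),(6,255,255)),("green",(45,100,40),(80,255,255))):
      for ce,a,mm in blobs(c,lo,hi,bx): print(nm,(p[mm&ok]@S-[0,0,hd]).mean(0).round(4))
    for ce,a,mm in blobs(c,(20,100,60),(35,255,255),bx,50):
      mm=cv2.erode(mm.astype(np.uint8),np.ones((3,3)))>0
      q=p[mm&ok]@S-[0,0,hd]
      # lever axis at angle 0.42 toward +y in y-z; pivot z=-.03
      for ang in (.42,None):
        def f(v):
          al=v[2] if ang is None else ang
          d=np.array([0,np.sin(al),np.cos(al)]);r=q-[v[0],v[1],-.03];ax=r@d
          k=(ax>.082)&(ax<.12);rad=np.linalg.norm(r-np.outer(ax,d),axis=1)-.016
          return np.where(k,rad,0)
        q0=q.mean(0);x0=[q0[0],q0[1]-.04,.42]
        for _ in range(3):
          so=least_squares(f,x0,loss="soft_l1",f_scale=.001,diff_step=1e-4);x0=so.x
        print("lever pivot x,y,ang",so.x.round(4),so.cost*1e6, len(q))
E
python3 m2.py
```

```text
[[-0.353, 0.9092, 0.2206], [-0.7711, -0.4163, 0.4818], [0.5299, 0.0, 0.848]] [ 0.23195181  0.14891041  0.80891208 -0.51931233]
top deck height along zs 0.1192
clip [444.7  97.7] 53 x [-0.0554 -0.0513 -0.0452] y [0.8016 0.8095 0.8168] z [0.0058 0.0535 0.0654]
clip [460.4 101. ] 58 x [-0.0165 -0.0108 -0.0085] y [0.8032 0.8074 0.8152] z [0.011  0.045  0.0678]
clip [433.8 122.5] 55 x [-0.0547 -0.0514 -0.0446] y [0.7303 0.738  0.7452] z [0.0071 0.0542 0.0645]
clip [449.4 126.2] 59 x [-0.0161 -0.0108 -0.0087] y [0.7317 0.7356 0.7442] z [0.0105 0.0431 0.0655]
red [-0.0429  0.6513  0.0013]
green [-0.0426  0.5616  0.0014]
lever pivot x,y,ang [0.0319 0.605  0.42  ] 75.98781367968124 270
lever pivot x,y,ang [0.0317 0.6073 0.3979] 69.09755823211401 270
scene deck height along zs 0.1209
clip [191.2 234.3] 35 x [-0.0215 -0.0157 -0.0118] y [0.736  0.7441 0.7488] z [0.0198 0.0561 0.0647]
clip [201.3 245. ] 35 x [-0.0585 -0.0544 -0.0439] y [0.7323 0.7459 0.7494] z [0.01   0.0548 0.0666]
clip [168.5 251.7] 43 x [-0.0219 -0.0161 -0.0114] y [0.8076 0.816  0.8213] z [0.0194 0.0568 0.0667]
clip [178.8 263.1] 45 x [-0.0591 -0.0541 -0.0434] y [0.8075 0.8163 0.8201] z [0.0137 0.0534 0.0678]
red [-0.0438  0.6521  0.0016]
green [-0.0441  0.5621  0.0007]
lever pivot x,y,ang [0.723  0.3686 0.42  ] 0.0 154
lever pivot x,y,ang [0.0308 0.6082 0.3825] 54.440405293800175 154
```

```bash
cat >> h.py <<'E'
def down(azy): # tool pointing down with tool y at azimuth azy (deg)
    a=np.radians(azy);y=np.array([np.cos(a),np.sin(a),0]);z=np.array([0,0,-1.]);return np.c_[np.cross(y,z),y,z]
def chain(pos,Rm,wps,q=(1,.01)):
    """wps: (pos,R,ncalls). prints last-row deltas per call, rounded"""
    for k,(tp,tR,n) in enumerate(wps):
        for i in range(n):
            f=1/(n-i); d=Rm.T@(np.array(tp)-pos)*f*1000; r=R.from_matrix(Rm.T@tR).as_rotvec()*f
            d=np.round(d/q[0])*q[0]; r=np.round(r/q[1])*q[1]
            print(f"wp{k} call{i}:",d.round(1).tolist(),r.round(3).tolist(),"|",np.linalg.norm(d).round(),"mm",np.degrees(np.linalg.norm(r)).round(1),"deg")
            pos=pos+Rm@d/1000; Rm=Rm@R.from_rotvec(r).as_matrix()
    print("end",pos.round(4));return pos,Rm
def now():
    from workcell import read_state
    s=read_state();return s["eef_pos"],R.from_quat(s["tcp_rot"]).as_matrix(),s
E
python3 - <<'E'
from h import *
from m2 import S
hd=.120
seat=S@[-.0336,.7757,hd+.042];piv=S@[.0315,.6065,hd-.03];print("seat",seat.round(4),"piv",piv.round(4))
for a in (0,.42,.59): 
    d=.42-a;v=np.array([0,np.sin(d),np.cos(d)]);print("collar grip",a,(piv+S@v*.11).round(4))
t=load("/tmp/top0.npz");s=load("/tmp/scene0.npz")
for c,uv in ((t,[(524,35),(500,88),(475,145)]),(s,[(130,180),(165,163),(200,145)])):
    for u,v in uv:
        w=at_z(c,u,v,.326);print("bar",w.round(3),"deck frame",((w@S)-[0,0,hd]).round(4), P(c)[v,u].round(3))
p,Rm,_=now()
chain(p,Rm,[([.554,.306,.20],down(8.1),3)])
E
```

```text
seat [ 0.7529 -0.2189  0.1196] piv [ 0.5602 -0.2334  0.093 ]
collar grip 0 [ 0.6231 -0.2037  0.1782]
collar grip 0.42 [ 0.5845 -0.1804  0.1863]
collar grip 0.59 [ 0.5672 -0.1734  0.185 ]
bar [ 0.821 -0.3    0.326] deck frame [0.114  0.8715 0.1932] [ 0.817 -0.296  0.332]
bar [ 0.71  -0.246  0.326] deck frame [0.1116 0.7477 0.1947] [ 0.706 -0.242  0.333]
bar [ 0.597 -0.192  0.326] deck frame [0.1104 0.6225 0.1955] [ 0.596 -0.191  0.328]
bar [ 0.757 -0.293  0.326] deck frame [0.131  0.8101 0.1825] [ 0.387 -0.61   0.028]
bar [ 0.683 -0.249  0.326] deck frame [0.1235 0.7248 0.1873] [ 0.697 -0.239  0.336]
bar [ 0.595 -0.201  0.326] deck frame [0.118  0.6244 0.1907] [ 0.606 -0.195  0.333]
wp0 call0: [-139.0, -66.0, 10.0] [-0.0, 0.0, 0.36] | 154.0 mm 20.6 deg
wp0 call1: [-154.0, -13.0, 10.0] [-0.0, 0.0, 0.36] | 155.0 mm 20.6 deg
wp0 call2: [-149.0, 42.0, 11.0] [-0.0, 0.0, 0.36] | 155.0 mm 20.6 deg
end [0.5544 0.3061 0.1999]
```

The seat is at about (0.753,-0.219,0.120). The guard bar clears a tool that is tilted to the deck normal. Moving to hover above the tube.

Call:
servo_tool --pt "0 -28 -13 2 0 0 0.072" --pt "0 -56 -26 4 0 0 0.144" --pt "0 -83 -40 6 0 0 0.216" --pt "0 -111 -53 8 0 0 0.288" --pt "0 -139 -66 10 0 0 0.36" --newtons 40

```text
t: 0.52
eef_pos: [0.3373, 0.5248, 0.2209]
tcp_rot: [0.347, 0.938, -0.0, -0.0]
contact_force: [0.2, 0.1, -0.3]
opening: 1.0
grip_force: 0.0
```

Call:
servo_tool --pt "0 -31 -3 2 0 0 0.072" --pt "0 -62 -5 4 0 0 0.144" --pt "0 -92 -8 6 0 0 0.216" --pt "0 -123 -10 8 0 0 0.288" --pt "0 -154 -13 10 0 0 0.36"

```text
t: 0.93
eef_pos: [0.4462, 0.4154, 0.211]
tcp_rot: [0.509, 0.861, -0.0, -0.0]
contact_force: [-0.5, 1.1, -0.5]
opening: 1.001
grip_force: 0.0
```

Call:
servo_tool --pt "0 -30 8 2 0 0 0.072" --pt "0 -60 17 4 0 0 0.144" --pt "0 -90 25 6 0 0 0.216" --pt "0 -120 34 8 0 0 0.288" --pt "0 -149 42 11 0 0 0.36"

```text
t: 1.35
eef_pos: [0.5555, 0.3052, 0.2001]
tcp_rot: [0.655, 0.756, -0.0, 0.0]
contact_force: [0.4, 0.9, -0.6]
opening: 1.002
grip_force: 0.0
```

```bash
python3 - <<'E'
from workcell import *
from h import *
c=camera("wrist");np.savez("/tmp/w1.npz",**c);cv2.imwrite("pics/w1.png",c["frame"])
p,Rm,s=now();print(p,c["world_to_cam"].round(3).tolist())
q=P(c).reshape(-1,3);ok=c["range_z"].ravel()>0
q=q[ok&(q[:,2]>.047)&(q[:,2]<.075)&(abs(q[:,0]-.554)<.035)&(abs(q[:,1]-.306)<.1)]
d=np.array([-.141,.99]);e=np.array([.99,.141]);a=q[:,:2]@d;b=q[:,:2]@e
print(len(q),"a",a.min(),a.max(),"b",np.percentile(b,[1,50,99]))
body=q[(a>a.min()+.01)&(a<a.max()-.03)];f=np.polyfit(body[:,1],body[:,0],1);print("line",f)
mid=(a.min()+a.max())/2;bb=(np.percentile(b,1)+np.percentile(b,99))/2;print("mid",mid*d+bb*e,"ztop",np.percentile(q[:,2],95), "az",90+np.degrees(np.arctan(-f[0])))
E
```

```text
[0.5598545  0.29851796 0.19969557] [[0.99, 0.141, -0.001, -0.593], [0.133, -0.936, 0.326, 0.179], [0.045, -0.323, -0.945, 0.424], [0.0, 0.0, 0.0, 1.0]]
3904 a 0.15003088185970143 0.29924223182672127 b [0.57857292 0.59198154 0.60600911]
line [-0.13296538  0.5951837 ]
mid [0.55469435 0.30590322] ztop 0.05970206452481551 az 97.57392850519851
```

View pics/w1.png

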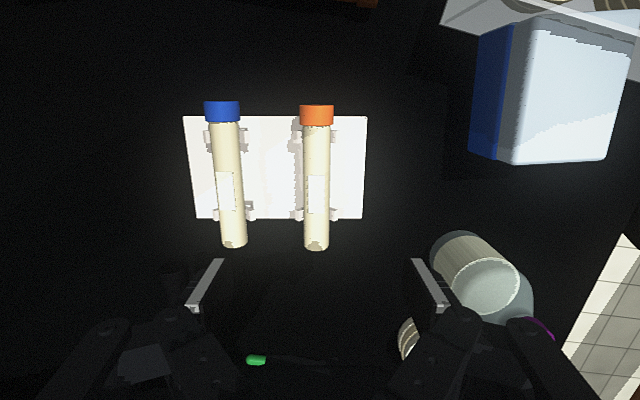

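The wrist view shows the orange-capped tube at columns 300–333, rows 105–250, and the fingers below it. The measured midpoint (0.5547,0.3059) agrees with the earlier estimate.

```bash
python3 - <<'E'
from h import *
p,Rm,s=now();print(p,s["t"],np.degrees(np.arctan2(Rm[1,1],Rm[0,1])))
pc=np.array([.5544,.3061,.1999])
for x in (p,pc): chain(x,Rm,[([.5547,.3059,.06],down(8),1),([.5547,.3059,.023],down(8),1)],(.5,.001))
E
```

```text
[0.5598545  0.29851796 0.19969557] 1.4 7.450603164624101
wp0 call0: [8.5, -4.5, 139.5] [0.002, 0.005, -0.01] | 140.0 mm 0.7 deg
wp1 call0: [0.0, 0.0, 37.0] [-0.0, -0.0, 0.0] | 37.0 mm 0.0 deg
end [0.5547 0.3058 0.0231]
wp0 call0: [0.5, -0.0, 140.0] [0.002, 0.005, -0.01] | 140.0 mm 0.7 deg
wp1 call0: [-0.0, -0.0, 37.0] [-0.0, -0.0, 0.0] | 37.0 mm 0.0 deg
end [0.5547 0.306  0.0229]
```

Call:
servo_tool --pt "0 0.5 0 20 0 0 -0.01" --pt "0 0.5 0 50 0 0 -0.01" --pt "0 0.5 0 80 0 0 -0.01" --pt "0 0.5 0 100 0 0 -0.01" --pt "0 0.5 0 100 0 0 -0.01"

```text
t: 1.82
eef_pos: [0.5516, 0.3061, 0.0957]
tcp_rot: [0.65, 0.76, -0.004, -0.001]
contact_force: [-0.4, 0.1, -1.2]
opening: 0.999
grip_force: 0.0
```

Call:
servo_tool --pt "0 0 0 20 0 0 0" --pt "0 0 0 45 0 0 0" --pt "0 0 0 67 0 0 0" --pt "0 0 0 77 0 0 0" --pt "0 0 0 77 0 0 0"

```text
t: 2.23
eef_pos: [0.5535, 0.3067, 0.022]
tcp_rot: [0.65, 0.76, -0.001, -0.0]
contact_force: [-0.2, 0.1, 0.0]
opening: 1.001
grip_force: 0.0
```

Call:
servo_tool --pt "0.2 0 0 0 0 0 0" --pt "0.5 0 0 0 0 0 0" --pt "0.8 0 0 0 0 0 0" --pt "1 0 0 0 0 0 0" --pt "1 0 0 0 0 0 0" --newtons 40

```text
t: 2.65
eef_pos: [0.5541, 0.3072, 0.0242]
tcp_rot: [0.65, 0.76, 0.0, -0.0]
contact_force: [-2.8, -3.2, 17.6]
opening: 0.315
grip_force: 38.2
```

```bash
python3 - <<'E'
from h import *
p,Rm,s=now();print(p,s["tcp_rot"],s["opening"],s["grip_force"],s["contact_force"],s["joint_vel"].round(2),np.degrees(np.arctan2(Rm[1,1],Rm[0,1])))
E
```

```text
[0.55405221 0.30720839 0.02423442] [ 6.49810143e-01  7.60096500e-01  3.76337704e-05 -2.95115293e-04] 0.3146209462788374 38.19769620895386 [-2.82165696 -3.24525385 17.61475344] [ 0.   -0.01 -0.   -0.02 -0.    0.04 -0.  ] 8.945422359287049
```

The grip is good. Lifting, and planning the transfer.

Call:
servo_tool --pt "1 0 0 -15 0 0 0" --pt "1 0 0 -50 0 0 0" --pt "1 0 0 -90 0 0 0" --pt "1 0 0 -130 0 0 0" --pt "1 0 0 -170 0 0 0"

```text
t: 3.07
eef_pos: [0.554, 0.3067, 0.1954]
tcp_rot: [0.65, 0.76, -0.0, 0.0]
contact_force: [2.1, 1.0, -1.2]
opening: 0.315
grip_force: 39.5
```

Call:
servo_tool --pt "1 0 0 -30 0 0 0" --pt "1 0 0 -60 0 0 0" --pt "1 0 0 -80 0 0 0" --pt "1 0 0 -80 0 0 0" --pt "1 0 0 -80 0 0 0"

```text
t: 3.48
eef_pos: [0.5547, 0.3071, 0.2746]
tcp_rot: [0.65, 0.76, 0.001, 0.0]
contact_force: [-0.3, 0.3, -2.7]
opening: 0.314
grip_force: 39.5
```

```bash
cat > goals.py <<'E'
from h import *
from m2 import S
hd=.120
xs,ys,zs=S.T
seat=S@[-.0336,.7757,hd+.042];piv=S@[.0315,.6065,hd-.03]
RT=np.c_[-ys,-xs,-zs]
off=np.array([-.0014,0,-.0208])
def tcp_for(h): return seat+zs*h-RT@off
E
python3 - <<'E'
from goals import *
p,Rm,s=now();print(p,s["tcp_rot"],s["opening"],s["grip_force"],s["contact_force"],s["joint_vel"].round(2))
print(tcp_for(.13),np.linalg.det(RT))
chain(p,Rm,[(tcp_for(.13),RT,4)])
E
```

```text
[0.55471886 0.30712455 0.2745737 ] [6.49873176e-01 7.60041654e-01 1.21306284e-03 2.59833214e-04] 0.3140096842519091 39.532456398010254 [-0.28423549  0.31895459 -2.66516884] [ 0.    0.04 -0.01  0.04 -0.   -0.01  0.  ]
[ 0.77570862 -0.16574801  0.21218536] 1.0
wp0 call0: [-125.0, 36.0, 16.0] [0.13, -0.07, -0.24] | 131.0 mm 16.1 deg
wp0 call1: [-130.0, 8.0, 21.0] [0.13, -0.07, -0.24] | 132.0 mm 16.1 deg
wp0 call2: [-126.0, -20.0, 31.0] [0.13, -0.07, -0.24] | 131.0 mm 16.1 deg
wp0 call3: [-116.0, -43.0, 45.0] [0.12, -0.07, -0.24] | 132.0 mm 15.9 deg
end [ 0.776  -0.1658  0.2116]
```

Call:
servo_tool --pt "1 -25 7 3 0.026 -0.014 -0.048" --pt "1 -50 14 6 0.052 -0.028 -0.096" --pt "1 -75 22 10 0.078 -0.042 -0.144" --pt "1 -100 29 13 0.104 -0.056 -0.192" --pt "1 -125 36 16 0.13 -0.07 -0.24"

```text
t: 3.9
eef_pos: [0.6091, 0.1877, 0.2554]
tcp_rot: [0.551, 0.831, -0.074, -0.017]
contact_force: [0.5, 0.3, -0.8]
opening: 0.312
grip_force: 39.6
```

Call:
servo_tool --pt "1 -26 2 4 0.026 -0.014 -0.048" --pt "1 -52 3 8 0.052 -0.028 -0.096" --pt "1 -78 5 13 0.078 -0.042 -0.144" --pt "1 -104 6 17 0.104 -0.056 -0.192" --pt "1 -130 8 21 0.13 -0.07 -0.24"

```text
t: 4.32
eef_pos: [0.6647, 0.0691, 0.2404]
tcp_rot: [0.443, 0.884, -0.144, -0.032]
contact_force: [-0.1, 0.7, -0.9]
opening: 0.319
grip_force: 39.5
```

Call:
servo_tool --pt "1 -25 -4 6 0.026 -0.014 -0.048" --pt "1 -50 -8 12 0.052 -0.028 -0.096" --pt "1 -76 -12 19 0.078 -0.042 -0.144" --pt "1 -101 -16 25 0.104 -0.056 -0.192" --pt "1 -126 -20 31 0.13 -0.07 -0.24"

```text
t: 4.73
eef_pos: [0.7197, -0.049, 0.225]
tcp_rot: [0.326, 0.92, -0.211, -0.047]
contact_force: [0.6, 1.2, -0.4]
opening: 0.316
grip_force: 39.5
```

Call:
servo_tool --pt "1 -25 -9 9 0.024 -0.014 -0.048" --pt "1 -50 -18 18 0.048 -0.028 -0.096" --pt "1 -75 -27 28 0.072 -0.042 -0.144" --pt "1 -98 -36 37 0.096 -0.056 -0.192" --pt "1 -116 -43 45 0.12 -0.07 -0.24"

```text
t: 5.15
eef_pos: [0.7753, -0.1685, 0.208]
tcp_rot: [0.203, 0.939, -0.27, -0.06]
contact_force: [-0.4, -0.1, -1.2]
opening: 0.311
grip_force: 39.6
```

Call:
servo_tool --pt "1 0 0 0 0 0 0" --pt "1 0 0 0 0 0 0" --pt "1 0 0 0 0 0 0" --pt "1 0 0 0 0 0 0" --pt "1 0 0 0 0 0 0"

```text
t: 5.57
eef_pos: [0.7757, -0.1647, 0.2109]
tcp_rot: [0.203, 0.94, -0.269, -0.057]
contact_force: [-0.2, -0.0, -0.8]
opening: 0.313
grip_force: 39.5
```

```bash
python3 - <<'E'
from goals import *
from workcell import *
p,Rm,s=now();print(p,s["qpos"].round(3),s["opening"],s["contact_force"],s["joint_vel"].round(3))
print("goal",tcp_for(.13)); print("err deck mm",((p-tcp_for(.13))@S*1000).round(1),"rot err (deck)",(S.T@R.from_matrix(RT@Rm.T).as_rotvec()).round(3))
for n in("wrist","scene","top"):
    c=camera(n);np.savez(f"/tmp/{n}2.npz",**c);cv2.imwrite(f"pics/{n}2.png",c["frame"])
a=load("/tmp/wrist2.npz")["frame"];b=load("/tmp/scene2.npz")["frame"][150:310,90:330]
cv2.imwrite("pics/both2.png",np.vstack([a[:350],cv2.resize(b,(360,240),interpolation=cv2.INTER_CUBIC) if 0 else np.hstack([cv2.resize(b,(360,240)),cv2.resize(load("/tmp/top2.npz")["frame"][60:247,360:578],(280,240))])]))
E
```

```text
[ 0.77571647 -0.16469827  0.21085175] [-0.156  0.953  0.259  0.888  0.297  1.549  1.124] 0.31275487548056724 [-0.17639713 -0.03439089 -0.84713066] [ 0.002 -0.003  0.003 -0.003  0.004 -0.     0.002]
goal [ 0.77570862 -0.16574801  0.21218536]
err deck mm [-1.5 -0.4 -0.6] rot err (deck) [-0.003 -0.002 -0.002]
```

View pics/both2.png

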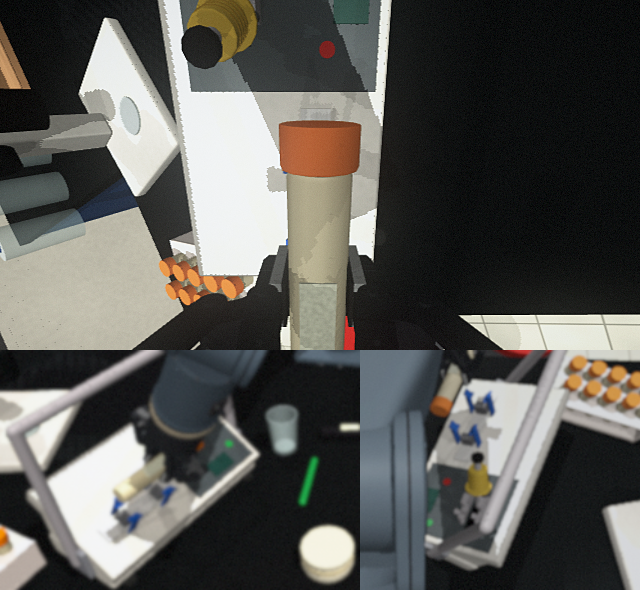

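The wrist view shows the held tube with its cap at (320,150), the yellow collar at (225,30) and the red dot at (327,50). The tube hides the clips. I'll check the hand–deck calibration with the deck plane and red dot.

```bash
python3 - <<'E'
from goals import *
for n in ("wrist","scene","top"):
    c=load(f"/tmp/{n}2.npz");p=P(c)@S-[0,0,hd];ok=c["range_z"]>0
    print(n)
    bx={"wrist":(300,30,360,70),"scene":(150,170,270,290),"top":(395,80,480,220)}[n]
    for ce,a,mm in blobs(c,(0,150,60),(6,255,255),bx): print(" red",ce.round(1),a,p[mm&ok].mean(0).round(4))
    for ce,a,mm in blobs(c,(170,150,60),(180,255,255),bx): print(" red",ce.round(1),a,p[mm&ok].mean(0).round(4))
    if n=="wrist":
        q=p[180:240,200:260][ok[180:240,200:260]];print(" deck z",q[:,2].mean(),"slope x,y",np.linalg.lstsq(np.c_[q[:,:2],np.ones(len(q))],q[:,2],rcond=None)[0].round(4))
        for r in (110,150,200,240):  # deck edges
            g=c["frame"][r].astype(int).sum(1);
            cols=np.where(p[r,:,2]>-.006)[0];cols=cols[(abs(p[r,cols,2])<.006)&ok[r,cols]]; print(" edge row",r,p[r,cols.min()].round(4),p[r,cols.max()].round(4))
        # tube: points in the tool frame
        pos,Rm,_=now();w=P(c);t=(w-pos)@Rm
        m=ok&(abs(t[:,:,1])<.03)&(t[:,:,2]<0)&(t[:,:,2]>-.045)&(t[:,:,0]>.03);q=t[m];print(" tube cap end x",np.percentile(q[:,0],[99,100]).round(4),"y",np.percentile(q[:,1],[1,50,99]).round(4),"top z",np.percentile(q[:,2],[1,5]).round(4))
        b=q[(q[:,0]<.05)];print(" body z min",np.percentile(b[:,2],2),"y",np.percentile(b[:,1],[2,98]))
    else:
        bl=[(ce,mm) for ce,a,mm in blobs(c,(100,90,30),(128,255,255),bx,15)]
        for ce,mm in bl:
            q=p[mm&ok];q=q[q[:,2]>-.01];print(" clip",ce.round(1),"x",np.percentile(q[:,0],[2,98]).round(4),"y",np.percentile(q[:,1],[2,98]).round(4),len(q))
E
```

```text
wrist
 red [326.8  49.1] 213 [-4.38e-02  6.52e-01  6.00e-04]
 deck z -0.0014009121717217243 slope x,y [-0.0002 -0.0015 -0.0001]
 edge row 110 [ 0.0992  0.7037 -0.0029] [-0.2036  0.7029  0.0058]
 edge row 150 [ 9.810e-02  7.413e-01 -6.000e-04] [-0.2045  0.7398  0.0056]
 edge row 200 [ 0.0993  0.7939 -0.0025] [-0.205   0.7906  0.006 ]
 edge row 240 [ 0.0988  0.8399 -0.0016] [-0.2033  0.8363  0.0049]
 tube cap end x [0.0735 0.0736] y [-0.0132  0.0015  0.0165] top z [-0.0365 -0.0359]
 body z min -0.03396979829981377 y [-0.01140134  0.01436365]
scene
 clip [201.1 245.2] x [-0.058  -0.0437] y [0.7323 0.7482] 44
 clip [167.6 253.2] x [-0.022  -0.0135] y [0.8139 0.8211] 23
 clip [178.8 263. ] x [-0.059  -0.0417] y [0.8068 0.8196] 52
top
 red [427.2 162.2] 19 [-4.300e-02  6.515e-01  2.000e-04]
 clip [444.9  98.3] x [-0.0544 -0.045 ] y [0.8014 0.8166] 50
 clip [460.2 100.9] x [-0.0183 -0.0085] y [0.8029 0.8145] 62
 clip [433.9 122.8] x [-0.054  -0.0446] y [0.7306 0.746 ] 68
 clip [449.4 126. ] x [-0.0171 -0.0083] y [0.7309 0.7445] 71
```

Calibration agrees well: the red dot and deck plane match within about 1 mm across all three cameras. Approaching to 25 mm above home.

Call:
servo_tool --pt "1 0 -1 20 0 0 0" --pt "1 0 -1 45 0 0 0" --pt "1 0 -1 70 0 0 0" --pt "1 0 -1 95 0 0 0" --pt "1 0 -1 104 0 0 0" --newtons 80

```text
t: 6.13
eef_pos: [0.7502, -0.2186, 0.1202]
tcp_rot: [0.204, 0.939, -0.27, -0.06]
contact_force: [-0.7, 0.5, -1.4]
opening: 0.301
grip_force: 78.6
```

Call:
servo_tool --pt "1 0 0 0 0 0 0" --pt "1 0 0 0 0 0 0" --pt "1 0 0 0 0 0 0" --pt "1 0 0 0 0 0 0" --pt "1 0 0 0 0 0 0"

```text
t: 6.55
eef_pos: [0.7536, -0.2161, 0.1241]
tcp_rot: [0.204, 0.94, -0.269, -0.057]
contact_force: [1.2, 0.3, -1.2]
opening: 0.305
grip_force: 78.8
```

```bash
cat > st.py <<'E'
from goals import *
p,Rm,s=now();print("t",round(s["t"],2),"tube-vs-seat mm (deck)",((p-tcp_for(0))@S*1000).round(1),"F deck",(s["contact_force"]@S).round(1),"M deck",(s["torque"]@S).round(2),"rot err",(S.T@R.from_matrix(RT@Rm.T).as_rotvec()).round(3),"open",round(s["opening"],3),s["grip_force"])
E
python3 st.py
python3 - <<'E'
from workcell import *
import cv2,numpy as np
a=camera("scene");b=camera("top");np.savez("/tmp/s3.npz",**a);np.savez("/tmp/t3.npz",**b)
cv2.imwrite("pics/p3.png",np.hstack([cv2.resize(a["frame"][200:290,130:235],(420,360),interpolation=cv2.INTER_CUBIC),cv2.resize(b["frame"][75:165,400:495],(380,360),interpolation=cv2.INTER_CUBIC)]))
E
```

```text
t 6.55 tube-vs-seat mm (deck) [-0.   0.8 26.2] F deck [-1.3  1.  -0.6] M deck [-0.02  0.63 -0.04] rot err [-0.004 -0.002 -0.001] open 0.305 78.82707595825195
```

View pics/p3.png

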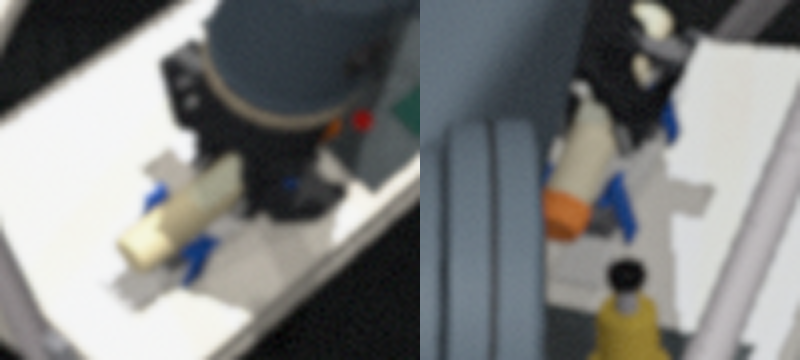

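The tube lies between the blue lips of both clips (left crop around (155,200) and (200,255)). Pressing in steps.

Call:
servo_tool --pt "1 1 0 4 0 0 0" --pt "1 1 0 7 0 0 0" --pt "1 1 0 10 0 0 0" --pt "1 1 0 12 0 0 0" --pt "1 1 0 12 0 0 0"

```text
t: 7.07
eef_pos: [0.7501, -0.2214, 0.1136]
tcp_rot: [0.204, 0.94, -0.269, -0.056]
contact_force: [2.6, 3.8, 6.5]
opening: 0.303
grip_force: 79.5
```

```bash
python3 st.py
```

```text
t 7.07 tube-vs-seat mm (deck) [-0.3 -0.1 13.9] F deck [-0.4  0.8  7.9] M deck [-0.1   0.71  0.12] rot err [-0.005 -0.002 -0.001] open 0.303 79.53089475631714
```

Call:
servo_tool --pt "1 0 0 3 0 0 0" --pt "1 0 0 6 0 0 0" --pt "1 0 0 9 0 0 0" --pt "1 0 0 12 0 0 0" --pt "1 0 0 12 0 0 0"

```text
t: 7.48
eef_pos: [0.7465, -0.2283, 0.102]
tcp_rot: [0.204, 0.94, -0.269, -0.058]
contact_force: [3.0, -0.0, -0.9]
opening: 0.302
grip_force: 78.9
```

```bash
python3 st.py
```

```text
t 7.48 tube-vs-seat mm (deck) [ 0.2 -0.6  0. ] F deck [-1.6  2.8 -0.1] M deck [0.57 0.96 0.06] rot err [-0.002 -0.001 -0.001] open 0.302 78.91270279884338
```

It has snapped past the lips. Pushing gently until the seat stop is felt.

Call:
servo_tool --pt "1 0 0 1 0 0 0" --pt "1 0 0 1.5 0 0 0" --pt "1 0 0 2 0 0 0" --pt "1 0 0 2 0 0 0" --pt "1 0 0 2 0 0 0"

```text
t: 7.9
eef_pos: [0.7465, -0.2283, 0.1019]
tcp_rot: [0.204, 0.94, -0.269, -0.057]
contact_force: [0.6, 6.0, 7.2]
opening: 0.308
grip_force: 79.7
```

```bash
python3 st.py
```

```text
t 7.9 tube-vs-seat mm (deck) [ 0.1 -0.5 -0.1] F deck [-1.  -1.9  9.2] M deck [-0.4   0.52  0.11] rot err [-0.003 -0.002 -0.001] open 0.308 79.6972382068634
```

Call:
servo_tool --pt "1 0 0 1 0 0 0" --pt "1 0 0 2 0 0 0" --pt "1 0 0 3 0 0 0" --pt "1 0 0 3 0 0 0" --pt "1 0 0 3 0 0 0"

```text
t: 8.32
eef_pos: [0.7466, -0.2284, 0.1018]
tcp_rot: [0.204, 0.94, -0.268, -0.056]
contact_force: [-2.0, 13.3, 22.8]
opening: 0.304
grip_force: 81.4
```

```bash
python3 st.py
```

```text
t 8.32 tube-vs-seat mm (deck) [ 0.  -0.4 -0.2] F deck [ 2.6 -7.4 25.3] M deck [-1.69 -0.07  0.04] rot err [-0.005 -0.003 -0.001] open 0.304 81.42253518104553
```

It is firmly seated: 25 N with no further travel. Unloading the push, releasing and backing off.

Call:
servo_tool --pt "1 0 0 -3 0 0 0" --pt "1 0 0 -5 0 0 0" --pt "0.5 0 0 -5 0 0 0" --pt "0.2 0 0 -5 0 0 0" --pt "0 0 0 -5 0 0 0" --newtons 40

```text
t: 8.73
eef_pos: [0.7459, -0.2286, 0.1022]
tcp_rot: [0.204, 0.939, -0.269, -0.058]
contact_force: [-0.2, -0.0, 0.2]
opening: 0.72
grip_force: 0.0
```

Call:
servo_tool --pt "0 0 0 0 0 0 0" --pt "0 0 0 0 0 0 0" --pt "0 0 0 0 0 0 0" --pt "0 0 0 0 0 0 0" --pt "0 0 0 0 0 0 0"

```text
t: 9.15
eef_pos: [0.7465, -0.228, 0.1026]
tcp_rot: [0.204, 0.94, -0.269, -0.058]
contact_force: [1.0, -1.3, 0.6]
opening: 0.998
grip_force: 0.0
```

Call:
servo_tool --pt "0 0 0 -15 0 0 0" --pt "0 0 0 -40 0 0 0" --pt "0 0 0 -70 0 0 0" --pt "0 0 0 -100 0 0 0" --pt "0 0 0 -130 0 0 0"

```text
t: 9.57
eef_pos: [0.7748, -0.1647, 0.2142]
tcp_rot: [0.204, 0.94, -0.269, -0.058]
contact_force: [1.0, -0.8, -0.4]
opening: 0.999
grip_force: 0.0
```

Call:
servo_tool --pt "0 0 0 -10 0 0 0" --pt "0 0 0 -20 0 0 0" --pt "0 0 0 -20 0 0 0" --pt "0 0 0 -20 0 0 0" --pt "0 0 0 -20 0 0 0"

```text
t: 9.98
eef_pos: [0.7783, -0.1567, 0.2283]
tcp_rot: [0.204, 0.939, -0.269, -0.059]
contact_force: [1.0, -0.6, -0.3]
opening: 1.0
grip_force: 0.0
```

```bash
python3 st.py; python3 - <<'E'
from workcell import *
from goals import *
c=camera("wrist");np.savez("/tmp/w4.npz",**c);cv2.imwrite("pics/w4.png",c["frame"])
p=P(c)@S-[0,0,hd];ok=c["range_z"]>0
q=p[ok&(abs(p[:,:,0]+.0336)<.03)&(abs(p[:,:,1]-.7757)<.1)&(p[:,:,2]>.03)&(p[:,:,2]<.08)]
t=q[(q[:,2]<.065)]
print("tube y ends",np.percentile(t[:,1],[0,1,99,100]).round(4))
for y0,y1 in ((.75,.765),(.77,.79),(.79,.80),(.83,.85)):
    b=t[(t[:,1]>y0)&(t[:,1]<y1)]
    if len(b): print(y0,"top z",np.percentile(b[:,2],95).round(4),"x",np.percentile(b[:,0],[2,98]).round(4))
for ce,a,mm in blobs(c,(100,90,30),(128,255,255),(150,50,500,399),20):
    b=p[mm&ok];print("blue",ce.round(),a,"x",np.percentile(b[:,0],[2,98]).round(4),"y",np.percentile(b[:,1],[2,98]).round(4),"z",np.percentile(b[:,2],[2,98]).round(4))
E
```

```text
t 9.98 tube-vs-seat mm (deck) [  0.6  -1.4 148.6] F deck [-0.1  1.2 -0.3] M deck [-0.02  0.6   0.04] rot err [ 0.     0.    -0.002] open 1.0 0.0
tube y ends [0.7    0.7006 0.8461 0.8496]
0.75 top z 0.0548 x [-0.0476 -0.0209]
0.77 top z 0.0557 x [-0.0479 -0.0216]
0.79 top z 0.0557 x [-0.0473 -0.0214]
0.83 top z 0.0545 x [-0.047  -0.0209]
blue [297. 157.] 363 x [-0.0216 -0.0085] y [0.7323 0.7497] z [0.0062 0.0655]
blue [340. 157.] 372 x [-0.0593 -0.0461] y [0.7321 0.7488] z [0.0122 0.0657]
blue [298. 231.] 336 x [-0.0215 -0.0082] y [0.8041 0.8204] z [0.0057 0.0655]
blue [338. 230.] 351 x [-0.0586 -0.0456] y [0.8039 0.8202] z [0.0077 0.0656]
```

View pics/w4.png

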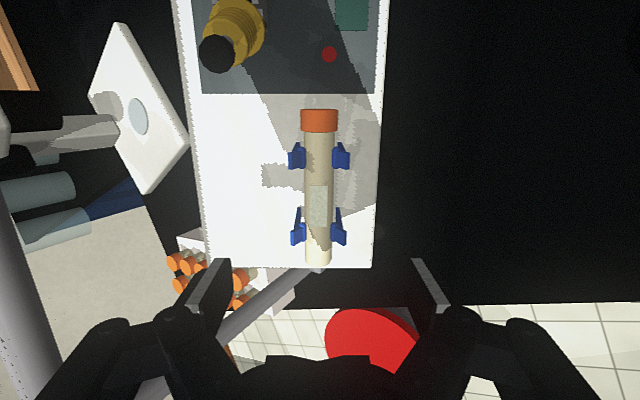

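The tube is home in both clips. Its top is 55.5 mm above the deck along its length (56 expected), and its mid is at 0.775 with the clips' mid at 0.776. In the picture it lies between the four blue lips at (297,157), (340,157), (298,231) and (338,230). Now the lever.

```bash
cat > lev.py <<'E'
from goals import *
from scipy.optimize import least_squares
def fit(f,box):
    c=load(f);p=P(c)@S-[0,0,hd];ok=c["range_z"]>0
    for ce,a,mm in blobs(c,(18,100,40),(38,255,255),box,150):
        q=p[(cv2.erode(mm.astype(np.uint8),np.ones((3,3)))>0)&ok]
        for fix in (True,False):
            def g(v):
                al=v[1];y0=.6065 if fix else v[2]
                d=np.array([0,np.sin(al),np.cos(al)]);r=q-[v[0],y0,-.03];ax=r@d
                rad=np.linalg.norm(r-np.outer(ax,d),axis=1)-.016
                return np.where((ax>.082)&(ax<.118),rad,0)
            so=least_squares(g,[.0315,.42,.6065],loss="soft_l1",f_scale=.001,diff_step=1e-4)
            print(f,ce.round(),a,"x,ang,(y)",so.x.round(4),round(so.cost*1e6/len(q),3))
def RL(al): # tool along lever leaning al toward +y
    d=S@[0,np.sin(al),np.cos(al)];y=-xs;z=-d;return np.c_[np.cross(y,z),y,z],d
def tl(al,r,px=.0315): return S@[px,.6065,hd-.03]+RL(al)[1]*r
E
python3 - <<'E'
from lev import *
fit("/tmp/w4.npz",(180,0,280,80)); fit("/tmp/wrist2.npz",(180,0,280,80))
p,Rm,_=now()
chain(p,Rm,[(tl(.41,.19),RL(.41)[0],2)])
E
```

```text
/tmp/w4.npz [237.  27.] 2485 x,ang,(y) [0.031  0.4182 0.6065] 0.018
/tmp/w4.npz [237.  27.] 2485 x,ang,(y) [0.031  0.4167 0.6067] 0.018
/tmp/wrist2.npz [227.  23.] 2583 x,ang,(y) [0.031  0.4185 0.6065] 0.022
/tmp/wrist2.npz [227.  23.] 2583 x,ang,(y) [0.031  0.4103 0.6074] 0.02
wp0 call0: [45.0, -32.0, 13.0] [-0.0, 0.2, 0.0] | 57.0 mm 11.5 deg
wp0 call1: [42.0, -32.0, 21.0] [-0.0, 0.21, 0.0] | 57.0 mm 12.0 deg
end [ 0.668  -0.1808  0.2409]
```

Call:
servo_tool --pt "0.3 9 -6 2 0 0.04 0" --pt "0.3 18 -13 5 0 0.08 0" --pt "0.3 27 -19 8 0 0.12 0" --pt "0.3 36 -26 10 0 0.16 0" --pt "0.3 45 -32 13 0 0.2 0"

```text
t: 10.45
eef_pos: [0.7231, -0.169, 0.235]
tcp_rot: [0.23, 0.929, -0.247, -0.153]
contact_force: [-0.0, -0.2, -0.6]
opening: 0.705
grip_force: 0.0
```

Call:
servo_tool --pt "0.3 9 -7 5 0 0.05 0" --pt "0.3 18 -14 9 0 0.1 0" --pt "0.3 28 -21 14 0 0.15 0" --pt "0.3 37 -28 18 0 0.19 0" --pt "0.3 42 -32 21 0 0.21 0"

```text
t: 10.87
eef_pos: [0.6675, -0.1816, 0.2411]
tcp_rot: [0.255, 0.907, -0.222, -0.25]
contact_force: [-0.2, 0.1, -0.7]
opening: 0.705
grip_force: 0.0
```

Call:
servo_tool --pt "0.3 0 0 0 0 0 0" --pt "0.3 0 0 0 0 0 0" --pt "0.3 0 0 0 0 0 0" --pt "0.3 0 0 0 0 0 0" --pt "0.3 0 0 0 0 0 0"

```text
t: 11.28
eef_pos: [0.6693, -0.1792, 0.2423]
tcp_rot: [0.254, 0.908, -0.222, -0.247]
contact_force: [0.2, -0.7, -0.3]
opening: 0.699
grip_force: 0.0
```

```bash
cat > sl.py <<'E'
from lev import *
def st():
    p,Rm,s=now();v=p@S-[.031,.6065,hd-.03]
    print("t",round(s["t"],2),"TCP x off",(v[0]*1000).round(1),"r",(np.hypot(v[1],v[2])*1000).round(1),"ang",np.arctan2(v[1],v[2]).round(4),"tool ang",np.arctan2(-(Rm[:,2]@S)[1],-(Rm[:,2]@S)[2]).round(4),"F tool",(Rm.T@s["contact_force"]).round(1),"M",(Rm.T@s["torque"]).round(2),"open",round(s["opening"],3),round(s["grip_force"],1),"q",s["qpos"].round(2))
    return p,Rm
E
python3 - <<'E'
from sl import *
from workcell import *
p,Rm=st()
chain(p,Rm,[(tl(.418,.088,.031),RL(.418)[0],1)],(.5,.005))
for n in ("wrist","scene"): 
    c=camera(n);np.savez(f"/tmp/{n}5.npz",**c)
fit("/tmp/wrist5.npz",(100,0,500,399))
E
```

```text
t 11.28 TCP x off -0.7 r 192.6 ang 0.4093 tool ang 0.4064 F tool [-0.7 -0.3  0.3] M [-0.57 -0.33 -0.01] open 0.699 0.0 q [-0.04  1.    0.26  0.77  0.17  1.95  1.21]
wp0 call0: [-0.5, -0.5, 104.5] [0.0, 0.01, 0.0] | 105.0 mm 0.6 deg
end [ 0.6108 -0.2089  0.1609]
/tmp/wrist5.npz [316. 193.] 1724 x,ang,(y) [0.031  0.4185 0.6065] 0.018
/tmp/wrist5.npz [316. 193.] 1724 x,ang,(y) [0.031  0.412  0.6072] 0.018
```

Joint 6 is near its limit (1.95 of 1.99), so I descend in two halves.

Call:
servo_tool --pt "0.3 0 0 10 0 0 0" --pt "0.3 0 -0.5 25 0 0 0" --pt "0.3 0 -0.5 40 0 0 0" --pt "0.3 0 -0.5 50 0 0 0" --pt "0.3 0 -0.5 50 0 0 0"

```text
t: 11.8
eef_pos: [0.6393, -0.1945, 0.2024]
tcp_rot: [0.254, 0.908, -0.222, -0.249]
contact_force: [-0.4, 0.1, -0.4]
opening: 0.699
grip_force: 0.0
```

```bash
python3 - <<'E'
from sl import *
p,Rm=st()
chain(p,Rm,[(tl(.418,.088,.031),Rm,1)],(.5,.005))
E
```

```text
t 11.8 TCP x off 0.6 r 140.5 ang 0.4078 tool ang 0.41 F tool [0.2 0.2 0.5] M [-0.51 -0.33 -0.01] open 0.699 0.0 q [-0.04  0.96  0.25  0.96  0.17  1.8   1.19]
wp0 call0: [-1.0, 0.5, 52.5] [0.0, 0.0, 0.0] | 53.0 mm 0.0 deg
end [ 0.6105 -0.2092  0.161 ]
```

Call:
servo_tool --pt "0.3 0 0 12 0 0 0" --pt "0.3 -0.5 0 28 0 0 0" --pt "0.3 -1 0 43 0 0 0" --pt "0.3 -1 0 52 0 0 0" --pt "0.3 -1 0 52 0 0 0"

```text
t: 12.22
eef_pos: [0.6113, -0.2094, 0.162]
tcp_rot: [0.254, 0.908, -0.222, -0.249]
contact_force: [-0.0, -1.0, -0.2]
opening: 0.701
grip_force: 0.0
```

Call:
servo_tool --pt "0.4 0 0 0 0 0 0" --pt "0.6 0 0 0 0 0 0" --pt "0.8 0 0 0 0 0 0" --pt "1 0 0 0 0 0 0" --pt "1 0 0 0 0 0 0" --newtons 60

```text
t: 12.63
eef_pos: [0.6132, -0.209, 0.1638]
tcp_rot: [0.254, 0.908, -0.222, -0.246]
contact_force: [3.5, 0.8, 6.6]
opening: 0.357
grip_force: 59.4
```

```bash
python3 - <<'E'
from sl import *
p,Rm=st()
E
```

```text
t 12.63 TCP x off 0.5 r 91.7 ang 0.4276 tool ang 0.4051 F tool [ 0.1 -1.6 -7.3] M [-0.13 -0.31 -0.04] open 0.357 59.4 q [-0.03  0.94  0.25  1.11  0.18  1.67  1.17]
```

Gripped on the collar (opening 30 mm). Lifting it along the lever.

Call:
servo_tool --pt "1 0 0 -4 0 0 0" --pt "1 0 0 -8 0 0 0" --pt "1 0 0 -12 0 0 0" --pt "1 0 0 -15 0 0 0" --pt "1 0 0 -15 0 0 0"

```text
t: 13.05
eef_pos: [0.6207, -0.2051, 0.1745]
tcp_rot: [0.254, 0.908, -0.222, -0.248]
contact_force: [-2.6, -3.1, -4.0]
opening: 0.359
grip_force: 59.7
```

```bash
python3 - <<'E'
from sl import *
p,Rm=st()
E
```

```text
t 13.05 TCP x off 0.5 r 105.4 ang 0.4227 tool ang 0.4078 F tool [-1.2 -1.2  5.4] M [-0.34 -0.76 -0.02] open 0.359 59.7 q [-0.03  0.95  0.25  1.06  0.18  1.71  1.17]
```

```bash
cat > arc.py <<'E'
from sl import *
def arc(a1,r=.1058,dtool=0):
    p,Rm=st();v=p@S-[.031,.6065,hd-.03];a0=np.arctan2(v[1],v[2]);t0=np.arctan2(-(Rm[:,2]@S)[1],-(Rm[:,2]@S)[2])
    for f in (.2,.4,.6,.8,1):
        a=a0+(a1-a0)*f;d=Rm.T@(tl(a,r,.0315)-p)*1000
        rv=R.from_matrix(Rm.T@RL(t0+(a1-a0)*f)[0]).as_rotvec();print([1]+d.round(1).tolist()+rv.round(3).tolist())
E
python3 -c "
from arc import *
arc(.25)"
```

```text
t 13.05 TCP x off 0.5 r 105.4 ang 0.4227 tool ang 0.4078 F tool [-1.2 -1.2  5.4] M [-0.34 -0.76 -0.02] open 0.359 59.7 q [-0.03  0.95  0.25  1.06  0.18  1.71  1.17]
[1, 3.6, 0.0, -0.4, 0.0, -0.035, 0.001]
[1, 7.3, 0.0, -0.3, 0.0, -0.069, 0.001]
[1, 10.9, 0.0, -0.0, 0.0, -0.104, 0.001]
[1, 14.6, 0.0, 0.3, 0.0, -0.138, 0.001]
[1, 18.2, 0.0, 0.9, 0.0, -0.173, 0.001]
```

Call:
servo_tool --pt "1 3.6 0 -0.6 0 -0.035 0" --pt "1 7.3 0 -0.6 0 -0.07 0" --pt "1 10.9 0 -0.4 0 -0.105 0" --pt "1 14.6 0 0 0 -0.14 0" --pt "1 18.2 0 0.5 0 -0.173 0"

```text
t: 13.47
eef_pos: [0.6063, -0.1948, 0.18]
tcp_rot: [0.234, 0.926, -0.243, -0.168]
contact_force: [-1.3, -4.1, -5.6]
opening: 0.352
grip_force: 59.8
```

```bash
python3 -c "
from arc import *
arc(.05)"
```

```text
t 13.47 TCP x off 0.5 r 105.7 ang 0.2467 tool ang 0.2333 F tool [-2.1 -0.6  6.6] M [-0.36 -0.74 -0.01] open 0.352 59.8 q [-0.11  0.82  0.26  1.3   0.24  1.46  1.11]
[1, 4.2, 0.0, -0.0, 0.0, -0.039, 0.001]
[1, 8.3, 0.0, 0.2, 0.0, -0.079, 0.001]
[1, 12.5, 0.1, 0.5, 0.0, -0.118, 0.001]
[1, 16.6, 0.1, 1.0, 0.001, -0.157, 0.001]
[1, 20.7, 0.1, 1.7, 0.001, -0.197, 0.001]
```

Past the blocked part (the lever is at about 0.17) with the collar up. Continuing.

Call:
servo_tool --pt "1 4.2 0 0 0 -0.04 0" --pt "1 8.3 0 0.2 0 -0.08 0" --pt "1 12.5 0 0.5 0 -0.118 0" --pt "1 16.6 0 1 0 -0.157 0" --pt "1 20.7 0 1.7 0 -0.197 0"

```text
t: 13.88
eef_pos: [0.5882, -0.1848, 0.1826]
tcp_rot: [0.209, 0.938, -0.265, -0.076]
contact_force: [-0.5, -4.7, -7.7]
opening: 0.354
grip_force: 60.0
```

```bash
python3 -c "
from arc import *
arc(-.09)"
```

```text
t 13.88 TCP x off 0.6 r 105.7 ang 0.0493 tool ang 0.0364 F tool [-1.9  0.3  8.8] M [-0.31 -0.54  0.  ] open 0.354 60.0 q [-0.21  0.69  0.28  1.55  0.34  1.2   1.  ]
[1, 2.9, 0.1, -0.1, 0.001, -0.028, 0.001]
[1, 5.9, 0.1, -0.0, 0.001, -0.056, 0.001]
[1, 8.8, 0.1, 0.2, 0.001, -0.084, 0.001]
[1, 11.8, 0.1, 0.4, 0.001, -0.111, 0.001]
[1, 14.7, 0.1, 0.7, 0.001, -0.139, 0.001]
```

Call:
servo_tool --pt "1 2.9 0 0 0 -0.028 0" --pt "1 5.9 0 0.1 0 -0.056 0" --pt "1 8.8 0 0.3 0 -0.084 0" --pt "1 11.8 0 0.5 0 -0.111 0" --pt "1 13.7 0 0.7 0 -0.13 0"

```text
t: 14.3
eef_pos: [0.5754, -0.1791, 0.1824]
tcp_rot: [0.191, 0.941, -0.278, -0.015]
contact_force: [0.5, -6.7, -9.3]
opening: 0.355
grip_force: 60.3
```

```bash
python3 -c "
from arc import *
arc(-.17)"
```

```text
t 14.3 TCP x off 0.6 r 105.7 ang -0.0833 tool ang -0.0929 F tool [-2.2 -0.1 11.3] M [-0.69 -0.51  0.02] open 0.355 60.3 q [-0.28  0.63  0.31  1.71  0.43  1.03  0.9 ]
[1, 1.8, 0.1, -0.1, 0.001, -0.017, 0.001]
[1, 3.7, 0.1, -0.1, 0.001, -0.035, 0.001]
[1, 5.5, 0.1, -0.1, 0.001, -0.052, 0.001]
[1, 7.3, 0.1, 0.0, 0.001, -0.069, 0.001]
[1, 9.2, 0.1, 0.2, 0.001, -0.087, 0.001]
```

Call:
servo_tool --pt "1 1.5 0 0.3 0 -0.014 0" --pt "1 3 0 0.4 0 -0.028 0" --pt "1 4.5 0 0.5 0 -0.042 0" --pt "1 5 0 0.5 0 -0.047 0" --pt "1 5 0 0.5 0 -0.047 0"

```text
t: 14.72
eef_pos: [0.571, -0.1774, 0.1819]
tcp_rot: [0.185, 0.941, -0.282, 0.007]
contact_force: [-1.4, -3.9, -5.2]
opening: 0.359
grip_force: 60.7
```

```bash
python3 -c "
from arc import *
arc(-.17)"
```

```text
t 14.72 TCP x off 0.6 r 105.6 ang -0.1277 tool ang -0.1392 F tool [ 0.5 -0.8  6.5] M [-0.52  0.06 -0.02] open 0.359 60.7 q [-0.31  0.61  0.33  1.77  0.46  0.96  0.86]
[1, 0.9, 0.1, -0.2, 0.001, -0.008, 0.001]
[1, 1.8, 0.1, -0.2, 0.001, -0.017, 0.001]
[1, 2.7, 0.1, -0.2, 0.001, -0.025, 0.001]
[1, 3.6, 0.1, -0.2, 0.001, -0.034, 0.001]
[1, 4.5, 0.1, -0.2, 0.001, -0.042, 0.001]
```

Lever at about 0.546, with no wall felt yet.

Call:
servo_tool --pt "1 1 0 0 0 -0.009 0" --pt "1 2 0 0 0 -0.018 0" --pt "1 3 0 0 0 -0.027 0" --pt "1 4 0 0 0 -0.036 0" --pt "1 4 0 0 0 -0.036 0"

```text
t: 15.13
eef_pos: [0.5673, -0.176, 0.1814]
tcp_rot: [0.18, 0.941, -0.286, 0.024]
contact_force: [-0.6, -5.2, -7.2]
opening: 0.357
grip_force: 60.6
```

```bash
python3 -c "
from arc import *
st()"
```

```text
t 15.13 TCP x off 0.6 r 105.6 ang -0.1656 tool ang -0.176 F tool [-0.1 -0.5  8.9] M [-0.42 -0.09 -0.01] open 0.357 60.6 q [-0.33  0.59  0.34  1.81  0.5   0.92  0.82]
```

Call:
servo_tool --pt "1 1 0 0 0 -0.009 0" --pt "1 2 0 0 0 -0.018 0" --pt "1 3 0 0 0 -0.027 0" --pt "1 3 0 0 0 -0.027 0" --pt "1 3 0 0 0 -0.027 0"

```text
t: 15.55
eef_pos: [0.5646, -0.1751, 0.1809]
tcp_rot: [0.176, 0.941, -0.288, 0.036]
contact_force: [-0.9, -5.0, -5.3]
opening: 0.359
grip_force: 60.7
```

```bash
python3 -c "
from arc import *
st()"
```

```text
t 15.55 TCP x off 0.6 r 105.6 ang -0.1935 tool ang -0.2025 F tool [ 0.2 -1.4  7.2] M [-0.36  0.05  0.02] open 0.359 60.7 q [-0.35  0.58  0.35  1.85  0.52  0.88  0.79]
```

Call:
servo_tool --pt "1 1 0 0.1 0 -0.009 0" --pt "1 2 0 0.1 0 -0.018 0" --pt "1 3 0 0.2 0 -0.027 0" --pt "1 3 0 0.2 0 -0.027 0" --pt "1 3 0 0.2 0 -0.027 0"

```text
t: 15.97
eef_pos: [0.5627, -0.1744, 0.1806]
tcp_rot: [0.172, 0.94, -0.29, 0.05]
contact_force: [4.2, -7.7, -6.6]
opening: 0.361
grip_force: 60.5
```

```bash
python3 -c "
from arc import *
st()"
```

```text
t 15.97 TCP x off 0.6 r 105.6 ang -0.212 tool ang -0.2316 F tool [-4.9 -1.   9.8] M [-0.31 -0.7  -0.05] open 0.361 60.5 q [-0.37  0.57  0.37  1.88  0.55  0.84  0.76]
```

Call:
servo_tool --pt "1 1 0 0 0 0 0" --pt "1 2 0 0 0 0 0" --pt "1 2.5 0 0 0 0 0" --pt "1 2.5 0 0 0 0 0" --pt "1 2.5 0 0 0 0 0"

```text
t: 16.38
eef_pos: [0.5624, -0.1743, 0.1806]
tcp_rot: [0.172, 0.94, -0.29, 0.052]
contact_force: [11.7, -13.0, -10.1]
opening: 0.358
grip_force: 60.6
```

```bash
python3 -c "
from arc import *
st()"
```

```text
t 16.38 TCP x off 0.6 r 105.6 ang -0.2154 tool ang -0.2349 F tool [-12.8  -0.6  15.6] M [-0.32 -2.38 -0.13] open 0.358 60.6 q [-0.37  0.57  0.37  1.88  0.55  0.84  0.75]
```

The wall is felt: 13 N with no further travel, lever at about 0.63. Easing the side push, guiding the collar down and releasing.

Call:
servo_tool --pt "1 -1.5 0 2 0 0 0" --pt "1 -2 0 6 0 0 0" --pt "1 -2 0 10 0 0 0" --pt "1 -2 0 14 0 0 0" --pt "1 -2 0 15 0 0 0"

```text
t: 16.8
eef_pos: [0.5633, -0.1827, 0.1687]
tcp_rot: [0.172, 0.94, -0.29, 0.051]
contact_force: [1.8, 3.1, 17.1]
opening: 0.353
grip_force: 63.4
```

```bash
python3 -c "
from arc import *
st()"
```

```text
t 16.8 TCP x off 0.4 r 91.2 ang -0.2014 tool ang -0.2334 F tool [ -4.2  -6.  -15.8] M [ 1.   -0.5  -0.06] open 0.353 63.4 q [-0.36  0.59  0.37  1.89  0.56  0.81  0.75]
```

The collar is back at its down height (r 91.2 against 91.7 at first grip). Releasing.

Call:
servo_tool --pt "1 0 0 -1.5 0 0 0" --pt "0.8 0 0 -1.5 0 0 0" --pt "0.5 0 0 -1.5 0 0 0" --pt "0.3 0 0 -1.5 0 0 0" --pt "0.3 0 0 -1.5 0 0 0"

```text
t: 17.22
eef_pos: [0.5614, -0.181, 0.1687]
tcp_rot: [0.172, 0.94, -0.29, 0.049]
contact_force: [-0.1, 0.6, 0.1]
opening: 0.701
grip_force: 0.0
```

Call:
servo_tool --pt "0.3 0 0 -10 0 0 0" --pt "0.3 0 0 -30 0 0 0" --pt "0.3 0 0 -55 0 0 0" --pt "0.3 0 0 -80 0 0 0" --pt "0.3 0 0 -110 0 0 0"

```text
t: 17.63
eef_pos: [0.5616, -0.1189, 0.2608]
tcp_rot: [0.172, 0.94, -0.29, 0.048]
contact_force: [0.7, 0.9, -0.6]
opening: 0.699
grip_force: 0.0
```

Call:
servo_tool --pt "0.3 0 0 -10 0 0 0" --pt "0.3 0 0 -20 0 0 0" --pt "0.3 0 0 -20 0 0 0" --pt "0.3 0 0 -20 0 0 0" --pt "0.3 0 0 -20 0 0 0"

```text
t: 18.05
eef_pos: [0.5618, -0.1093, 0.2756]
tcp_rot: [0.172, 0.94, -0.291, 0.048]
contact_force: [0.3, -0.7, 0.3]
opening: 0.697
grip_force: 0.0
```

```bash
python3 - <<'E'
from arc import *
from workcell import *
st()
W={}
for n in ("wrist","scene","top"):
    W[n]=camera(n);np.savez(f"/tmp/{n}9.npz",**W[n])
c=W["wrist"];p=P(c)@S-[0,0,hd];ok=c["range_z"]>0
for ce,a,mm in blobs(c,(18,100,40),(38,255,255),(100,0,540,399),150):
    q=p[(cv2.erode(mm.astype(np.uint8),np.ones((3,3)))>0)&ok]
    def g(v):
        d=np.array([0,np.sin(v[1]),np.cos(v[1])]);r=q-[v[0],.6065,-.03];ax=r@d
        return np.where((ax>.082)&(ax<.118),np.linalg.norm(r-np.outer(ax,d),axis=1)-.016,0)
    so=least_squares(g,[.031,-.2],loss="soft_l1",f_scale=.001,diff_step=1e-4)
    d=np.array([0,np.sin(so.x[1]),np.cos(so.x[1])]);ax=(q-[.031,.6065,-.03])@d
    print("lever",.418-so.x[1],"cost",so.cost*1e6/len(q),"collar top r (expect .122)",np.percentile(ax,[2,90,95,98]).round(4))
# before, from the initial pose wrist5
c=load("/tmp/wrist5.npz");p=P(c)@S-[0,0,hd];ok=c["range_z"]>0
ce,a,mm=max(blobs(c,(18,100,40),(38,255,255),(100,0,540,399),150),key=lambda b:b[1])
q=p[(cv2.erode(mm.astype(np.uint8),np.ones((3,3)))>0)&ok];ax=(q-[.031,.6065,-.03])@[0,np.sin(.418),np.cos(.418)];print("before",np.percentile(ax,[2,90,95,98]).round(4))
s,t=W["scene"]["frame"],W["top"]["frame"]
cv2.imwrite("pics/f.png",np.vstack([np.hstack([cv2.resize(W["wrist"]["frame"],(480,300)),cv2.resize(s[160:290,120:280],(320,300))]),cv2.resize(t[:240],(800,300))]))
E
```

```text
t 18.05 TCP x off 1.0 r 220.8 ang -0.2292 tool ang -0.2279 F tool [-0.5 -0.6  0.1] M [-0.56  0.2   0.06] open 0.697 0.0 q [-0.48  0.46  0.35  1.75  0.49  1.12  0.8 ]
lever 0.6293502690804084 cost 0.01506434086266003 collar top r (expect .122) [0.0782 0.1205 0.1208 0.1211]
before [0.0789 0.1212 0.1215 0.1218]
```

View pics/f.png

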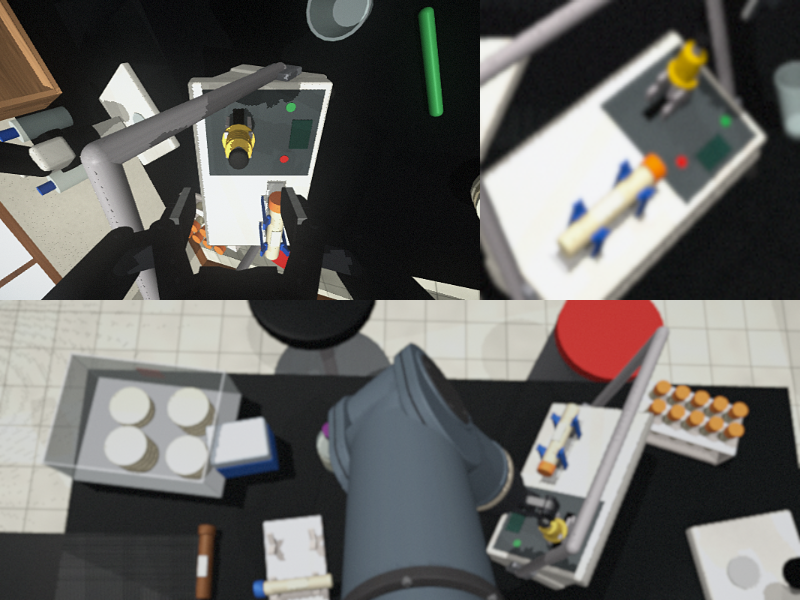

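The lever stands at 0.629, against the run wall, with the collar fully down. The tube sits in both clips (scene crop around (610,205)), the blue tube is in the rack, and the gripper is clear of everything. Handing in.

```bash
python3 -c "
from workcell import *
print(hand_in())"
```

```text
the job is handed in; nothing more can be done
None
```

Done and handed in at about 18 s: the orange-capped tube is snapped home in both clips, and the lever is against the run stop with its collar fully down.

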